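# Push one board sled out of a tight row and slide it home under the bar of a test jig

### The arm

A 7-joint arm with a two-finger parallel gripper is mounted at the origin on the work surface; the furniture and walls round the work are solid. World frame = base frame: x ahead of the robot, y to its left, z up, the work surface at z = 0. Lengths are in mm, angles in degrees, forces in N, time in s.
With the tool pointing down it reaches from about 425 to 825 mm from the base axis. Payload 3.6 kg.
Tool frame: the origin (TCP) lies at the very end of the fingers, on their centre line; the grasp point (between the pads) lies 19 mm behind it; z points along the fingers, y is the line along which they close (so a half turn about z gives the same grasp; the last joint's range is limited). The gripper opens to 93 mm and grips with 3 to 60 N. Pads are 15 mm wide; open, the fingers measure 128 mm over their backs; the gripper's body (75 mm by 188 mm) begins 65 mm behind the grasp point.
Start: joints at [-73.711, 35.231, -0.722, 81.555, 0.464, 63.22, -2.315], TCP at [198.749, 618.838, 218.64] pointing down, gripper open.
Joint ranges: [-178.69, 178.69], [-17.37, 117.87], [-77.05, 75.6], [15.02, 138.74], [-78.02, 258.01], [0.78, 113.62], [-162.83, 162.83]. Speed limits (degrees/s): [159.86, 159.86, 180, 180, 180, 180, 180].

### API

Orientations are given as [roll, pitch, yaw] about the fixed x, y, z axes, in that order (R = Rz(yaw) Ry(pitch) Rx(roll)).
In Python, from workcell import robot gives the robot as it stands.
- The arm moves only by the shell command python3 -m crank 'ROWS' [FORCE]. ROWS is JSON, a list of rows, each a list of 7 numbers: the finger opening in mm, from 0 to 93, then the shift along the tool's x, y, z in mm, then the turn, a rotation vector about the tool's x, y, z in units of 6 degrees (1.0 is 6 degrees). A call has exactly 10 rows; each row is the pose to reach, as a shift and turn from the pose commanded when the call began, along the tool's axes at that moment; what a row does not reach only later rows make up. A row lasts 1/10 s, in which the tool goes at most 50 mm and 8.59 degrees, less where a joint would pass 70% of its speed; a pose out of reach is approached as far as the arm can. A call with a gripper value outside its range is refused whole. The fingers move at their own pace and stop on an object; FORCE is the grip in N (left out, the last holds). Time passes only in rows, so rows that repeat a pose let the fingers close, or fill a call up. It gives the time, the measured TCP pose, the force, the opening and the grip force at its end, in the units of the state.
- robot.observe(): the state, without advancing time (a new reading comes with each control period).
- robot.read_camera(name): name is "scene" or "top" or "wrist"; returns the picture (400x640x3 uint8, blue, green, red); there is no depth.
- robot.camera_params(name): a dict with "K" (3x3 intrinsics, pixels), "rvec" (rotation vector, rad) and "tvec" (3), from world to camera coordinates, as OpenCV has them. Camera axes: x right, y down, z forward; pixel columns grow to the right and rows downward; lengths in mm; the calibration is good to about 2 mm. The wrist camera is an equidistant fisheye: a pixel r from the principal point sees the ray r / f radians off the axis. A picture is of the moment at which its call begins: read the wrist's pose just before it. camera_params takes no time and is no camera call; for the wrist camera it gives the pose at the moment of the call.
- robot.hand_in(): hands the job in; it is judged then, once.
The state is a dict: "clock": time; "q": joint angles; "dq": joint speeds; "tau": joint torques, N m; "position": TCP position; "tool_rot": TCP orientation; "ft_force": force on the tool from outside, world axes, zero at the start; "wrist_torque": the same for the moment, N m; "opening": opening from 0.0 (shut) to 1.0 (fully open); "gripper_force": force on a finger pad.
Only numpy, scipy, OpenCV 4.12 (cv2) and the standard library are available. Lean on these libraries where they do the work, as an engineer would, in place of code of your own. Each camera call takes 0.05 s, during which the arm holds its last target. There are 200 camera calls.

### The job

Three board sleds lie side by side, touching, on the blue mat of the loading board. Push the one with the red board clear of its neighbours along the mat, leaving the two green ones where they lie; then slide it flat, nose first, into the low slot under the bar of the test jig and push it fully home, so that its red tail end is flush with the front of the bar, and let go. Do not knock the solder spool, the wash bottle or the screwdriver.

Things in the scene. Friction and masses are not known exactly. Their poses are not given: they have to be found in the camera images.
- sled_red_center (a point): Centre (10 mm above the underside) of the red sled: black tray 90 long (x) x 32 wide (y) x 20 mm high, flat sides and ends, 0.12 kg, red board, red tail block. x points to the nose, 45 mm ahead, away from the robot; the tail's end face is 45 mm behind; z up. First or second from the left (seen from the robot) in a row of three, 32.4 mm centre to centre (0.4 mm gaps), all noses toward the jig.
- sled_red_nose (a point): Middle of the red sled's nose end, 10 mm above its underside, axes as the sled's. Between its 3 mm side rims the nose is bevelled up to the board, whose top is 13 mm above the underside.
- sled_green_a_center (a point): Centre (10 mm above the underside) of a sled of the same make and axes, with green board and green tail block: leave it where it lies.
- sled_green_b_center (a point): Centre of the other green sled, same as the first: leave it where it lies.
- sled_red: The red sled itself; origin at the centre of its underside, axes as sled_red_center.
- board: Loading board, fixed, on rubber feet: its blue mat, 20 mm above the bench, is where the sleds lie. 225 x 109 mm, reaching from 60 mm behind to 165 mm ahead (x, toward the jig) and 54 mm to either side of its origin, which is under the middle place of the row.
- jig: Test jig, fixed: 114 long (x) x 74 wide (y) x 146 mm high, origin on the bench; x is the way a sled slides in. The slot opens to -x: floor 23 mm above the bench from x = -64 mm, walls 35 mm apart from x = -50 to the end stop at x = 40 mm, steel bar over it with its underside 46 mm above the bench and its front at x = -50 mm.
- jig_mouth (a point): Middle of the slot's mouth on its floor, 23 mm above the bench, in line with the bar's front; axes as the jig's. White guide cheeks, 14 mm high, flare from 35 mm apart here to about 48 mm (outside 62 mm) 14 mm in front. A grey box on the bar overhangs the mouth by 8 mm, 58 to 146 mm above the bench: an upright gripper cannot follow the tail to the bar; lean it back about 35 degrees.
- jig_home (a point): Where the red sled's centre is when home, nose on the end stop and tail end flush with the bar's front: 5 mm to the -x side of the jig's origin, 33 mm above the bench; axes as the jig's.
- jig_probe (a joint): Sprung probe head in the slot, m upward: 0 when empty; the nose bevel lifts it when the sled has about 20 mm to go and it then rests on the board at about 0.0025, pressing with 1 to 2 N. It adds only a few N to the push.
- spool: Bystander: spool of solder wire, 54 mm across, 42 mm high; origin at the centre of its underside.
- wash_bottle: Bystander: white dropper bottle with a blue cap, 42 mm across, 125 mm high; origin at the centre of its underside.
- screwdriver: Bystander: red-handled screwdriver 162 mm long, lying in front of the soldering station; origin under its middle.

How it is judged:
By the outcome, as a careful person would: the job done as asked, in the order asked, and still so for the second after the job is handed in, with the robot touching nothing.
It also fails if it takes over 53 s, if anything falls off the work surface, if the arm or the gripper's body presses on something with over 40 N, if the wrist force passes 120 N, or if a joint passes its speed limit or range.

## Working session

There is one attempt and no reset: what is moved stays moved. The work goes in short steps, Python scripts to look and compute and a shell command to move; the robot and the scene stay as the last step left them, time stands still between calls to the robot, and variables do not carry over. Pictures are saved under pics/ and viewed, at most 10 in all, crops included, and the job is handed in when it is done.

```bash
ls; mkdir -p pics; python3 - <<'E'
from workcell import robot
import cv2
s=robot.observe();print(s['clock'],s['position'],s['tool_rot'])
for n in('top','scene'):
    cv2.imwrite(f'pics/{n}0.png',robot.read_camera(n)); p=robot.camera_params(n);print(n,p)
E
```

```text
pics
0.0 [198.55708866 618.11570955 217.50933789] [-1.79856891e+02  4.32537127e-03  1.62193815e+02]
top {'K': array([[373.39318348,   0.        , 317.03810374],
       [  0.        , 373.39318348, 202.43898338],
       [  0.        ,   0.        ,   1.        ]]), 'rvec': array([ 2.15703929, -2.16056813,  0.15536167]), 'tvec': array([271.53647168, 470.77932408, 824.43438843])}
scene {'K': array([[479.24674223,   0.        , 322.42860892],
       [  0.        , 479.24674223, 201.86879583],
       [  0.        ,   0.        ,   1.        ]]), 'rvec': array([ 0.03939903,  2.94573642, -1.04871778]), 'tvec': array([ 472.09756827, -183.23346675, 1323.81665952])}
```

View pics/top0.png

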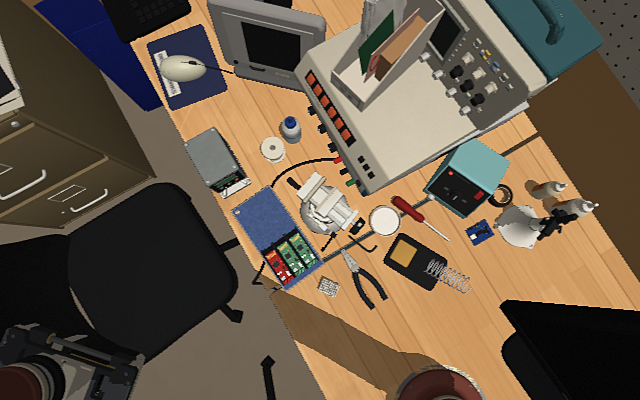

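View pics/scene0.png

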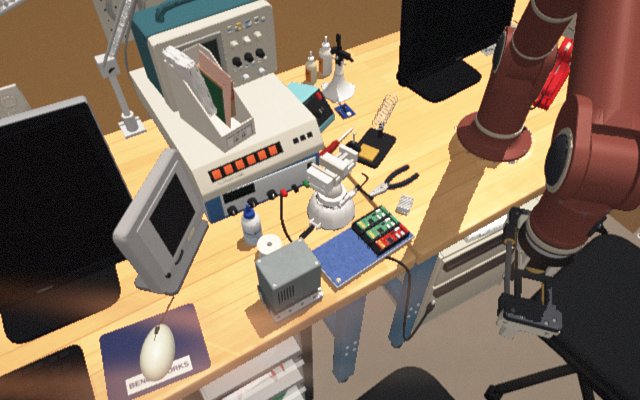

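The top view shows the red sled at about (278,266), leftmost of the row. The greens are at (291,256) and (303,246), the mat at (262,220), the jig at (215,160), the spool at (272,148), the bottle at (290,128), and a white vise right of the mat at (325,205). I'll enlarge both views.

```bash
cat > h.py <<'E'
import numpy as np,cv2
from workcell import robot
def cam(n):
    p=robot.camera_params(n);R=cv2.Rodrigues(np.array(p['rvec'],float))[0];return p['K'],R,np.array(p['tvec'],float).ravel()
def ray(n,px,c=None):
    K,R,t=c or cam(n);px=np.atleast_2d(np.array(px,float))
    d=np.c_[(px-[K[0,2],K[1,2]])/[K[0,0],K[1,1]],np.ones(len(px))]
    if n=='wrist':
        r=np.linalg.norm(d[:,:2],axis=1);d=np.c_[d[:,:2]/r[:,None]*np.sin(r)[:,None],np.cos(r)]
    return -R.T@t,d@R
def onz(n,px,z,c=None):
    o,d=ray(n,px,c);return o+d*((z-o[2])/d[:,2])[:,None]
def tri(pa,pb,a='top',b='scene'):
    o1,d1=ray(a,pa);o2,d2=ray(b,pb);d1,d2=d1[0],d2[0]
    s=np.linalg.lstsq(np.c_[d1,-d2],o2-o1,rcond=None)[0];p,q=o1+s[0]*d1,o2+s[1]*d2
    return (p+q)/2,np.linalg.norm(p-q)
E
python3 - <<'E'
import cv2,numpy as np
a=cv2.imread('pics/top0.png')[120:300,170:370];b=cv2.imread('pics/scene0.png')[130:320,230:430]
c=np.hstack([cv2.resize(a,(400,360),interpolation=2),cv2.resize(b,(400,380),interpolation=2)[:360]])
cv2.imwrite('pics/z.png',c)
from h import *
for n,px,z in[('top',(278,266),33),('top',(291,256),33),('top',(303,246),33),('top',(272,148),42)]:print(px,onz(n,px,z).round())
E
```

```text
(278, 266) [[328. 358.  33.]]
(291, 256) [[350. 329.  33.]]
(303, 246) [[372. 303.  33.]]
(272, 148) [[596. 374.  42.]]
```

View pics/z.png

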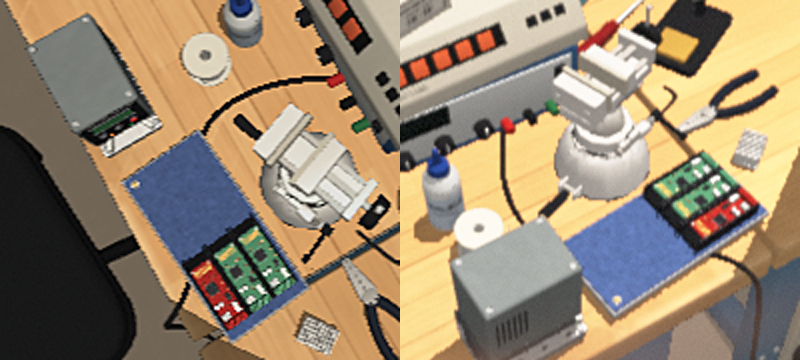

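The crops show four clear mat corners (top px (231,210), (270,186), (324,263), (287,289)) and the jig's grey box top with corners (214,126), (184,143), (209,181), (239,163). The white vise stands beside the mat and is fairly tall.

```bash
cat > m.py <<'E'
from h import *
a=cv2.imread('pics/top0.png');hsv=cv2.cvtColor(a,cv2.COLOR_BGR2HSV)
def fit(m,lab):
    c=max(cv2.findContours(m,0,2)[0],key=cv2.contourArea);print(lab,cv2.contourArea(c));return c
m=cv2.inRange(hsv,(100,80,50),(125,255,255));roi=np.zeros_like(m);roi[180:295,225:330]=255
c=fit(cv2.morphologyEx(m&roi,cv2.MORPH_OPEN,np.ones((2,2))),'mat')[:,0]
P=onz('top',cv2.convexHull(c)[:,0],20)[:,:2].astype(np.float32)
r=cv2.minAreaRect(P);print('mat',r,cv2.boxPoints(r).round())
m=cv2.inRange(hsv,(0,0,95),(179,60,150));roi[:]=0;roi[120:190,178:245]=255
j=fit(cv2.morphologyEx(m&roi,cv2.MORPH_OPEN,np.ones((3,3))),'jig')[:,0]
P=onz('top',j,146)[:,:2].astype(np.float32);r=cv2.minAreaRect(P);print('jig top',r,cv2.boxPoints(r).round())
# sled pieces
roi[:]=0;roi[220:295,260:330]=255
for l,lo,hi in[('red',(0,120,60),(8,255,255)),('green',(45,60,40),(90,255,255))]:
    m=cv2.inRange(hsv,lo,hi)|(cv2.inRange(hsv,(172,120,60),(179,255,255)) if l=='red' else 0);m&=roi
    for c in cv2.findContours(m,0,2)[0]:
        if cv2.contourArea(c)>15:
            P=onz('top',c[:,0],34)[:,:2].astype(np.float32);print(l,cv2.minAreaRect(P))
print('vise',tri((170+290/2,120+108/2),(230+240/2,130+40/2)),tri((231,210),(230+217/2,130+313/2)))
E
python3 m.py
```

```text
mat 2121.0
mat ((432.7609558105469, 390.05108642578125), (116.09941101074219, 101.93403625488281), 35.11775207519531) [[356. 398.]
 [415. 315.]
 [510. 382.]
 [451. 465.]]
jig 1643.5
jig top ((549.6873168945312, 486.1202392578125), (102.16690826416016, 72.95413208007812), 30.95994758605957) [[487. 491.]
 [525. 429.]
 [612. 481.]
 [575. 544.]]
red ((324.8791198730469, 354.0535888671875), (73.14019012451172, 26.850452423095703), 34.49547576904297)
green ((343.7081298828125, 327.8138122558594), (73.78007507324219, 28.020694732666016), 35.27190399169922)
green ((363.89031982421875, 302.78399658203125), (77.8864974975586, 28.00172233581543), 34.54177474975586)
vise (array([458.58447692, 286.75557371, 253.22328422]), np.float64(65.17526919081638)) (array([453.69505571, 469.11058873,  18.99049493]), np.float64(3.0931937370790448))
```

```bash
cat >> h.py <<'E'
from scipy.spatial.transform import Rotation as Ro
def rot(yaw,lean=0): return Ro.from_euler('xyz',[180,0,180+yaw],degrees=True)*Ro.from_euler('y',-lean,degrees=True)
def plan(p,yaw,lean=0,cur=None):
    s=robot.observe();R=Ro.from_euler('xyz',s['tool_rot'],degrees=True)
    print('t',round(s['clock'],2),'pos',np.round(s['position'],1),'rpy',np.round(s['tool_rot'],1))
    print('shift',np.round(R.inv().apply(np.array(p)-s['position']),1),'turn',np.round((R.inv()*rot(yaw,lean)).as_rotvec()*180/np.pi/6,3))
E
python3 - <<'E'
from h import *
S=lambda u,v:(230+(u-400)/2,130+v/2);T=lambda u,v:(170+u/2,120+v/2)
for z in(90,120,150):print(z,onz('top',[T(257,150),T(290,108),T(255,152)],z).round()[:,:2].tolist())
print(tri(T(262,150),S(618,85)),tri(T(292,108),S(556,95)))
u=np.array([.819,.574,0]);l=np.array([-.574,.819,0]);o=np.array([326.8,355.4,0])
p=o-u*75+l*6;p[2]=130
plan(p,35)
E
```

```text
90 [[479.0, 311.0], [525.0, 276.0], [477.0, 313.0]]
120 [[475.0, 310.0], [518.0, 276.0], [473.0, 312.0]]
150 [[470.0, 309.0], [512.0, 276.0], [468.0, 311.0]]
(array([455.81253493, 304.11043876, 193.72713837]), np.float64(15.305083361771839)) (array([512.52001961, 274.25544569, 144.54978152]), np.float64(1.4218000338880536))
t 0.1 pos [198.6 618.2 217.6] rpy [-179.9    0.   162.2]
shift [-152.3 -266.9   88.2] turn [-0.021 -0.01  -8.801]
```

```bash
python3 -m crank '[[0,-15,-27,9,0,0,-0.88],[0,-30,-53,18,0,0,-1.76],[0,-46,-80,26,0,0,-2.64],[0,-61,-107,35,0,0,-3.52],[0,-76,-133,44,0,0,-4.4],[0,-91,-160,53,0,0,-5.28],[0,-107,-187,62,0,0,-6.16],[0,-122,-213,70,0,0,-7.04],[0,-137,-240,79,0,0,-7.92],[0,-152,-267,88,0,0,-8.8]]' 20; python3 - <<'E'
from h import *
c=cam('wrist');np.savez('w1.npz',K=c[0],R=c[1],t=c[2]);im=robot.read_camera('wrist');cv2.imwrite('pics/w1.png',im)
s=robot.observe();print(s['position'],s['tool_rot'],np.round(s['q']),s['ft_force'])
E
```

```text
clock: 1.1
position: [261.9, 316.8, 130.3]
tool_rot: [-180.0, -0.0, -144.8]
ft_force: [0.2, 0.8, 0.3]
opening: 0.189
gripper_force: 0.0
[261.93599052 309.10814513 128.59689035] [-179.60769217   -0.50422222 -144.96560593] [-42.  23. -15. 125.  11.  33.  60.] [ 0.31233172 -4.10096758 -1.31044413]
```

View pics/w1.png

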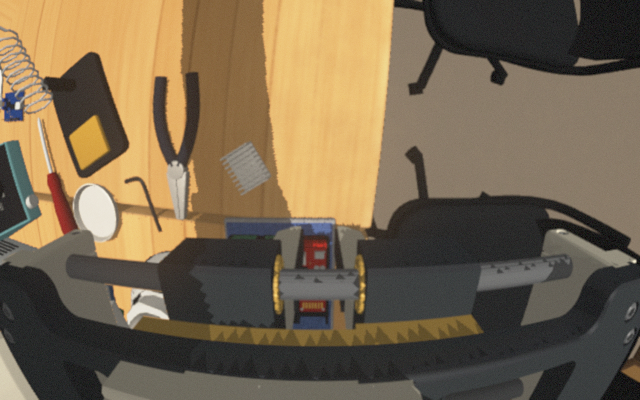

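The wrist camera looks back past the fingers. The red board is at (315,270) between them, with its tail end near (316,237) and the board's rear edge at row ~222.

```bash
python3 - <<'E'
from h import *
d=np.load('w1.npz');c=(d['K'],d['R'],d['t'])
print(onz('wrist',[(316,237),(303,237),(329,237)],38,c).round(),onz('wrist',[(226,222),(334,220)],20,c).round(1))
a=cv2.imread('pics/w1.png');h=cv2.cvtColor(a,cv2.COLOR_BGR2HSV);m=cv2.inRange(h,(0,120,60),(8,255,255))|cv2.inRange(h,(172,120,60),(179,255,255))
m[:225]=0;m[:,:285]=0;m[:,345:]=0;y,x=np.where(m);print(y.min(),[ (r,x[y==r].min(),x[y==r].max()) for r in range(y.min(),y.min()+24,4)if (y==r).any()])
for r in(y.min(),):print(onz('wrist',[(x[y==r+2].min(),r),(x[y==r+2].max(),r)],40,c).round(1))
u=np.array([.819,.574,0]);l=np.array([-.574,.819,0]);o=np.array([326.8,355.4,0]);p=o-u*65+l*6;p[2]=60;print(p);plan(p,35)
E
```

```text
[[291. 334.  38.]
 [297. 324.  38.]
 [284. 343.  38.]] [[334.7 258.   20. ]
 [272.6 341.3  20. ]]
236 [(236, np.int64(313), np.int64(313)), (240, np.int64(304), np.int64(325)), (244, np.int64(304), np.int64(326)), (248, np.int64(303), np.int64(327)), (252, np.int64(306), np.int64(326)), (256, np.int64(306), np.int64(326))]
[[294.8 324.7  40. ]
 [294.8 324.7  40. ]]
[270.121 323.004  60.   ]
t 1.15 pos [261.9 309.1 128.6] rpy [-179.6   -0.5 -145. ]
shift [-15.3   7.1  68.4] turn [-0.065 -0.084  0.006]
```

```bash
python3 -m crank '[[0,-3,2,15,0,0,0],[0,-6,4,30,0,0,0],[0,-10,6,45,0,0,0],[0,-12,8,60,0,0,0],[0,-14,10,68,0,0,0],[0,-14,10,68,0,0,0],[0,-14,10,68,0,0,0],[0,-14,10,68,0,0,0],[0,-14,10,68,0,0,0],[0,-14,10,68,0,0,0]]'; python3 - <<'E'
from h import *
plan((272,328,28),35.5); a=robot.read_camera('top');cv2.imwrite('pics/t1.png',cv2.resize(a[160:310,220:420],(800,600),interpolation=2))
E
```

```text
clock: 2.15
position: [267.7, 334.4, 63.1]
tool_rot: [180.0, 0.0, -145.0]
ft_force: [0.0, 1.3, -0.5]
opening: 0.006
gripper_force: 0.0
t 2.15 pos [267.7 334.4  63.1] rpy [ 180.    0. -145.]
shift [ 0.2 -7.7 35.1] turn [ 0.002  0.008 -0.086]
```

View pics/t1.png

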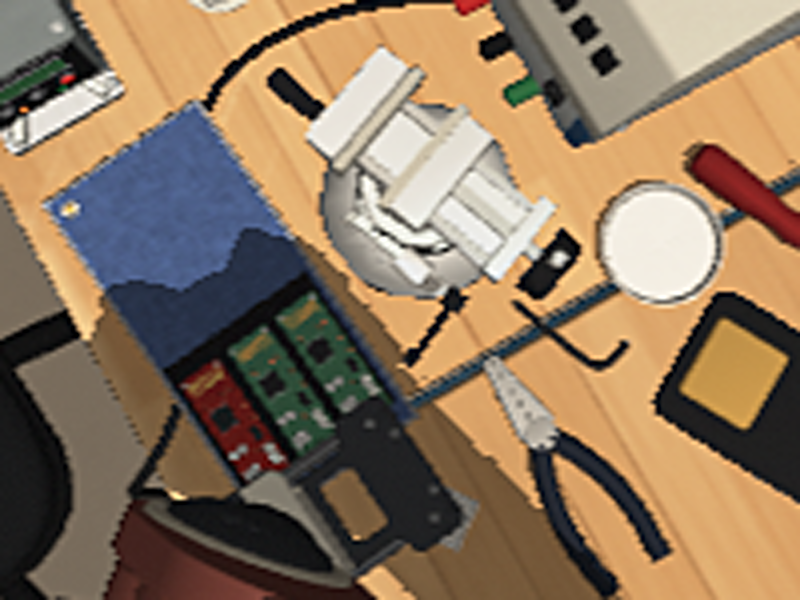

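Nothing is in the way: the gripper stands behind the tails, and the red board is at (232,415) in the crop. I'll lower the closed fingers and push.

```bash
python3 -m crank '[[0,0,-5,5,0,0,0],[0,0,-10,12,0,0,0],[0,0,-10,20,0,0,0],[0,0,-10,29,0,0,0],[0,0,-10,35,0,0,0],[0,0,-10,35,0,0,0],[0,-2,-10,35,0,0,0],[0,-5,-10,35,0,0,0],[0,-10,-10,35,0,0,0],[0,-16,-10,35,0,0,0]]' && python3 -m crank '[[0,-6,0,0,0,0,0],[0,-13,0,0,0,0,0],[0,-21,0,0,0,0,0],[0,-30,0,0,0,0,0],[0,-39,0,0,0,0,0],[0,-48,0,0,0,0,0],[0,-56,0,0,0,0,0],[0,-62,0,0,0,0,0],[0,-65,0,0,0,0,0],[0,-65,0,0,0,0,0]]'; python3 - <<'E'
from h import *
a=robot.read_camera('top');cv2.imwrite('pics/t2f.png',a);cv2.imwrite('pics/t2.png',cv2.resize(a[160:310,220:420],(800,600),interpolation=2))
E
```

```text
clock: 3.2
position: [286.6, 335.5, 27.9]
tool_rot: [-180.0, -0.0, -145.0]
ft_force: [-0.5, -1.5, 0.3]
opening: 0.008
gripper_force: 0.6
clock: 4.2
position: [340.3, 373.1, 27.6]
tool_rot: [180.0, 0.1, -145.0]
ft_force: [-0.2, 0.7, 0.1]
opening: 0.002
gripper_force: 0.0
```

View pics/t2.png

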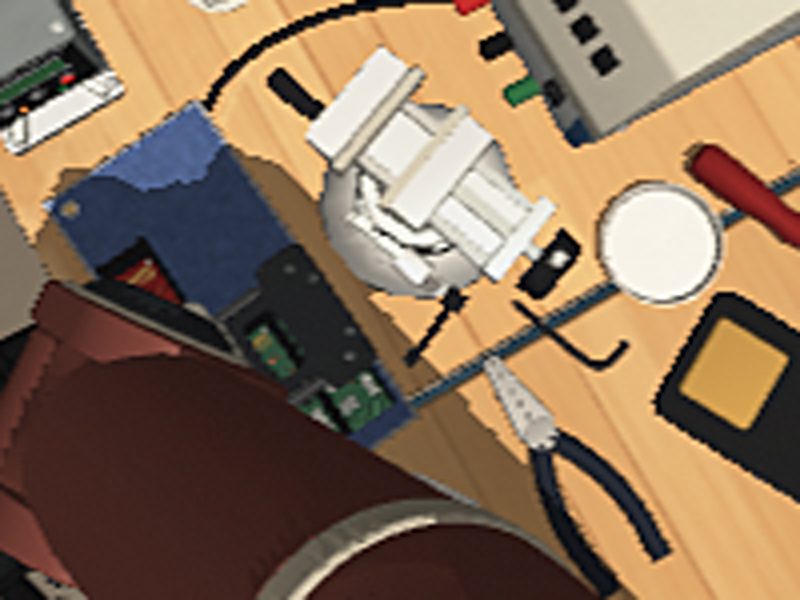

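The red sled moves straight ahead with its nose at about (130,245) in the crop, and the greens stay put. I'll push on 34 mm and back off.

```bash
python3 -m crank '[[0,-4,0,0,0,0,0],[0,-10,0,0,0,0,0],[0,-17,0,0,0,0,0],[0,-24,0,0,0,0,0],[0,-30,0,0,0,0,0],[0,-34,0,0,0,0,0],[0,-34,0,0,0,0,0],[0,-30,0,0,0,0,0],[0,-28,0,-20,0,0,0],[0,-28,0,-45,0,0,0]]'; python3 -m crank '[[20,20,0,-20,0,0,0],[40,50,0,-30,0,0,0],[70,80,0,-40,0,0,0],[70,100,0,-50,0,0,0],[70,110,0,-60,0,0,0],[70,110,0,-60,0,0,0],[70,110,0,-60,0,0,0],[70,110,0,-60,0,0,0],[70,110,0,-60,0,0,0],[70,110,0,-60,0,0,0]]'; python3 - <<'E'
from h import *
a=robot.read_camera('top');cv2.imwrite('pics/t3f.png',a);b=robot.read_camera('scene');cv2.imwrite('pics/s3f.png',b)
cv2.imwrite('pics/t3.png',np.vstack([cv2.resize(a[160:260,200:400],(600,300),interpolation=2),cv2.resize(b[200:300,270:470],(600,300),interpolation=2)]))
E
```

```text
clock: 5.25
position: [361.2, 387.5, 72.2]
tool_rot: [-180.0, -0.2, -145.0]
ft_force: [0.5, 0.4, 0.5]
opening: 0.006
gripper_force: 0.0
clock: 6.25
position: [272.8, 325.8, 132.2]
tool_rot: [180.0, -0.0, -145.0]
ft_force: [-0.2, 0.6, 0.2]
opening: 0.751
gripper_force: 0.0
```

View pics/t3.png

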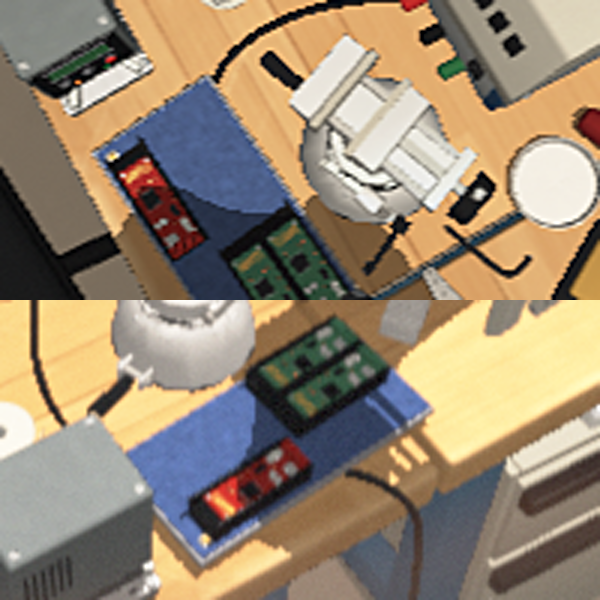

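The red sled is clear of the greens, lying straight near the front left of the mat (crop (158,205)). The white guide cheeks' front edge runs from (78,112) to (153,73) in the crop.

```bash
python3 - <<'E'
from h import *
a=cv2.imread('pics/t3f.png');h=cv2.cvtColor(a,cv2.COLOR_BGR2HSV)
def tilt(c,z):
    P=onz('top',c[:,0],z)[:,:2].astype(np.float32);r=cv2.minAreaRect(P);return [np.round(r[0],1),np.round(r[1],1),round(r[2],1)]
roi=np.zeros(a.shape[:2],np.uint8);roi[200:270,230:330]=255
m=(cv2.inRange(h,(0,120,50),(9,255,255))|cv2.inRange(h,(172,120,50),(179,255,255)))&roi
c=max(cv2.findContours(m,0,2)[0],key=cv2.contourArea);print('red',tilt(c,34),tilt(c,40))
# whole sled incl. black tray
k=cv2.inRange(h,(0,0,0),(179,255,60))&roi;k[:,275:]=0;q=cv2.morphologyEx(k|m,cv2.MORPH_CLOSE,np.ones((3,3)))
c=max(cv2.findContours(q,0,2)[0],key=cv2.contourArea);print('tray',tilt(c,38))
roi[:]=0;roi[175:205,215:258]=255
w=cv2.inRange(h,(0,0,185),(179,50,255))&roi;c=max(cv2.findContours(w,0,2)[0],key=cv2.contourArea)
print('cheek',tilt(c,37),cv2.minAreaRect(c),c[:,0].min(0),c[:,0].max(0))
print('front edge',onz('top',[(226,197.3),(251,184.3)],37).round(1))
for z in (34,40): print('red tail end mid px',onz('top',[(200+190/3,160+257/3)],z).round(1))
print('nose/tail corners',onz('top',[(200+110/3,160+155/3),(200+142/3,160+140/3),(200+178/3,160+260/3),(200+207/3,160+246/3)],38).round(1))
E
```

```text
red [array([411.5, 415.4]), array([78.8, 27.9]), 34.3] [array([411.2, 414.4]), array([78.2, 27.7]), 34.3]
tray [array([418.2, 414.3]), array([91.7, 41.6]), 33.8]
cheek [array([508.4, 452.3]), array([15.6, 60.1]), 30.5] ((237.16156005859375, 185.90769958496094), (6.697875022888184, 26.667463302612305), 60.2551155090332) [227 178] [250 195]
front edge [[482.1 476.9  37. ]
 [512.  421.1  37. ]]
red tail end mid px [[373.2 391.2  34. ]]
red tail end mid px [[373.1 390.4  40. ]]
nose/tail corners [[449.3 451.8  38. ]
 [460.6 428.1  38. ]
 [370.9 399.5  38. ]
 [381.2 378.2  38. ]]
```

```bash
python3 - <<'E'
import cv2,numpy as np
a=cv2.imread('pics/t3f.png')[120:205,180:265];b=cv2.imread('pics/s3f.png')[235:325,250:335]
cv2.imwrite('pics/j.png',np.hstack([cv2.resize(a,(425,425),interpolation=2),cv2.resize(b,(375,397),interpolation=2)[:397].copy() if 0 else cv2.copyMakeBorder(cv2.resize(b,(375,397),interpolation=2),0,28,0,0,0)]))
E
```

```text
(no output)
```

View pics/j.png

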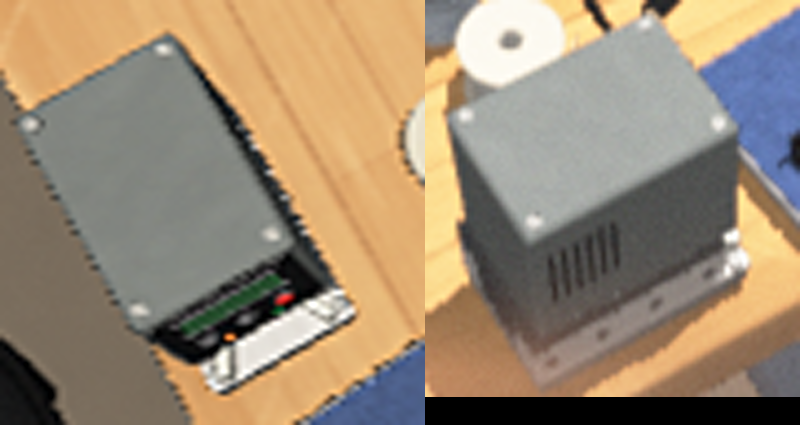

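The crop shows the four screw heads on the jig's box in both views: top (30,123), (163,48), (272,233), (140,310), and the matching ones in scene. The cheeks' narrow ends are near (238,342) and (308,300), and the front plate corners near (222,393) and (355,315).

```bash
python3 - <<'E'
from h import *
T=lambda u,v:(180+u/5,120+v/5);S=lambda u,v:(250+(u-425)/4.412,235+v/4.412)
P=[]
for t,s in[((30,123),(533,221)),((163,48),(463,117)),((272,233),(646,22)),((140,310),(718,122))]:
    p,e=tri(T(*t),S(*s));P.append(p);print(p.round(1),round(e,1))
P=np.array(P);f=(P[2]+P[3])/2;b=(P[0]+P[1])/2;d=f-b;print('screw mid',P.mean(0).round(1),'yaw',np.degrees(np.arctan2(-d[1],-d[0])),np.degrees(np.arctan2(P[0]-P[1]+P[3]-P[2],1)[0:0]),np.linalg.norm(d[:2]),np.linalg.norm((P[0]-P[1])[:2]))
q=P[0]-P[1]+P[3]-P[2];print('yaw from width',np.degrees(np.arctan2(-q[0],q[1])))
print('box front top',onz('top',[T(145,338),T(298,245)],146).round(1))
print('cheek narrow z37',onz('top',[T(238,342),T(308,300)],37).round(1))
print('plate front z37/z23/z10',[onz('top',[T(222,393),T(355,315)],z).round(1).tolist() for z in(37,23,10)])
E
```

```text
[573.8 534.6 145.8] 1.5
[605.4 483.  144. ] 1.1
[528.4 436.8 145. ] 0.5
[497.7 488.3 144.2] 1.1
screw mid [551.3 485.7 144.7] yaw 31.12282265957186 [] 89.42357443455508 60.503230418044
yaw from width 31.17575649336593
box front top [[485.5 485.6 146. ]
 [523.1 426.2 146. ]]
cheek narrow z37 [[502.6 473.9  37. ]
 [522.  442.7  37. ]]
plate front z37/z23/z10 [[[479.2, 480.5, 37.0], [515.0, 421.1, 37.0]], [[481.2, 483.8, 23.0], [517.6, 423.5, 23.0]], [[483.0, 486.9, 10.0], [520.0, 425.7, 10.0]]]
```

```bash
python3 - <<'E'
from h import *
plan((387.4,398.6,90),34.5,35)
E
```

```text
t 6.35 pos [272.6 325.7 132.3] rpy [-180.   -0. -145.]
shift [-135.9   -6.1   42.3] turn [ 0.024 -5.839  0.078]
```

```bash
python3 -m crank '[[70,-14,-1,0,0,-0.6,0],[70,-32,-2,3,0,-1.4,0],[70,-52,-2,8,0,-2.3,0],[70,-72,-3,14,0,-3.2,0],[70,-92,-4,21,0,-4.1,0],[70,-112,-5,29,0,-5,0],[70,-127,-6,37,0,-5.6,0.08],[70,-136,-6,42,0,-5.83,0.08],[70,-136,-6,42,0,-5.83,0.08],[70,-136,-6,42,0,-5.83,0.08]]'; python3 - <<'E'
from h import *
plan((387.4,398.6,27.5),34.5,35)
E
```

```text
clock: 7.35
position: [374.5, 368.8, 88.4]
tool_rot: [-175.2, 25.2, -144.2]
ft_force: [-0.1, -1.7, -0.6]
opening: 0.751
gripper_force: 0.0
t 7.35 pos [374.5 368.8  88.4] rpy [-175.2   25.2 -144.2]
shift [ 0.7 22.2 65.3] turn [-0.685 -1.618  0.262]
```

```bash
python3 -m crank '[[70,0,0,0,0,0,0],[70,0,0,0,0,0,0],[70,0,0,0,0,0,0],[70,0,0,0,0,0,0],[70,0,0,0,0,0,0],[70,0,0,0,0,0,0],[70,0,0,0,0,0,0],[70,0,0,0,0,0,0],[70,0,0,0,0,0,0],[70,0,0,0,0,0,0]]'; python3 - <<'E'
from h import *
plan((387.4,398.6,27.5),34.5,35);print(robot.observe()['q'].round(1) if hasattr(robot.observe()['q'],'round') else robot.observe()['q'])
E
```

```text
clock: 8.35
position: [374.0, 368.2, 88.5]
tool_rot: [-175.2, 25.1, -144.1]
ft_force: [0.8, -0.6, -0.2]
opening: 0.751
gripper_force: 0.0
t 8.35 pos [374.  368.2  88.5] rpy [-175.2   25.1 -144.1]
shift [-0.1 22.4 65.8] turn [-0.69  -1.638  0.268]
[-50.2  30.7  -6.  130.9 104.3  16.1 -31.7]
```

```bash
python3 - <<'E'
from h import *
plan((380,392,90),34.5,12)
E
```

```text
t 8.35 pos [374.  368.2  88.5] rpy [-175.2   25.1 -144.1]
shift [-17.7  16.3   5.3] turn [-0.73   2.194  0.125]
```

```bash
python3 -m crank '[[70,-2,2,0,-0.1,0.3,0],[70,-5,4,1,-0.2,0.6,0],[70,-8,7,2,-0.3,0.9,0.1],[70,-11,10,3,-0.4,1.3,0.1],[70,-14,13,4,-0.6,1.7,0.1],[70,-17.7,16.3,5.3,-0.73,2.194,0.125],[70,-17.7,16.3,5.3,-0.73,2.194,0.125],[70,-17.7,16.3,5.3,-0.73,2.194,0.125],[70,-17.7,16.3,5.3,-0.73,2.194,0.125],[70,-17.7,16.3,5.3,-0.73,2.194,0.125]]'; python3 - <<'E'
from h import *
plan((387.4,398.6,60),34.5,18);print(np.round(robot.observe()['q'],1))
E
```

```text
clock: 9.35
position: [378.9, 391.7, 89.8]
tool_rot: [-179.9, 12.0, -145.4]
ft_force: [0.4, -0.6, -0.1]
opening: 0.757
gripper_force: 0.0
t 9.35 pos [378.9 391.7  89.8] rpy [-179.9   12.  -145.4]
shift [-4.5  0.8 31.4] turn [-0.007 -1.004  0.021]
[-32.1  34.3 -26.7 117.   44.6  26.9  32. ]
```

```bash
python3 -m crank '[[70,-1,0,5,0,-0.2,0],[70,-2,0,11,0,-0.4,0],[70,-3,1,18,0,-0.6,0],[70,-4,1,25,0,-0.8,0],[70,-4.5,1,31,0,-1,0],[70,-4.5,1,31,0,-1,0],[70,-4.5,1,31,0,-1,0],[70,-4.5,1,31,0,-1,0],[70,-4.5,1,31,0,-1,0],[70,-4.5,1,31,0,-1,0]]'; python3 - <<'E'
from h import *
plan((388,398.2,25.5),34.5,18);print(np.round(robot.observe()['q'],1))
a=robot.read_camera('top');b=robot.read_camera('scene');
cv2.imwrite('pics/t4.png',np.vstack([cv2.resize(a[160:260,200:400],(600,300),interpolation=2),cv2.resize(b[200:300,270:470],(600,300),interpolation=2)]))
E
```

```text
clock: 10.35
position: [388.7, 399.0, 60.9]
tool_rot: [180.0, 18.0, -145.5]
ft_force: [0.1, -0.3, -0.3]
opening: 0.751
gripper_force: 0.0
t 10.35 pos [388.7 399.   60.9] rpy [ 180.    18.  -145.5]
shift [11.9 -0.3 33.3] turn [ 0.002  0.005 -0.007]
[-45.1  35.1  -8.4 122.   60.3  11.4  15. ]
```

View pics/t4.png

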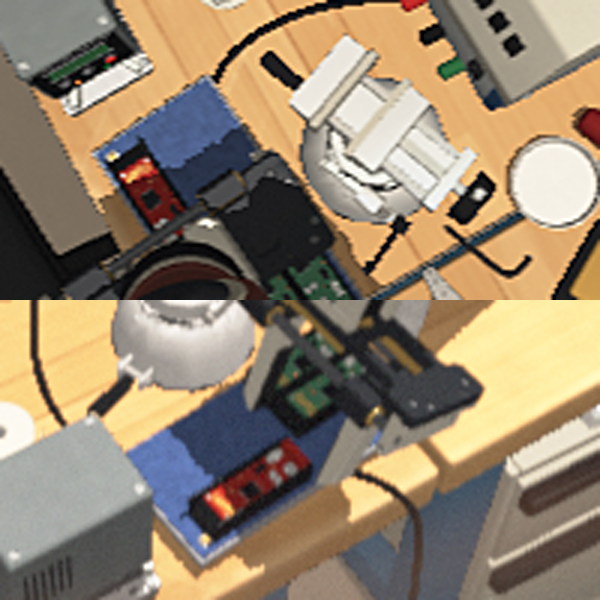

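The open fingers straddle the red sled's tail, right of (345,450) in the scene crop, clear of the greens. I'll lower and grip.

```bash
python3 -m crank '[[70,1.5,0,4,0,0,0],[70,3,0,9,0,0,0],[70,5,0,15,0,0,0],[70,7.5,0,21,0,0,0],[70,10,0,28,0,0,0],[70,12,0,33,0,0,0],[70,12,0,33,0,0,0],[70,12,0,33,0,0,0],[50,12,0,33,0,0,0],[30,12,0,33,0,0,0]]' 25; python3 - <<'E'
from workcell import robot
import numpy as np
print(np.round(robot.observe()['q'],1))
E
```

```text
clock: 11.45
position: [387.4, 398.4, 25.6]
tool_rot: [180.0, 18.0, -145.5]
ft_force: [0.6, 0.7, -0.2]
opening: 0.631
gripper_force: 0.0
[-55.4  39.2   6.6 123.6  82.2   0.8  -8.4]
```

```bash
python3 -m crank '[[28,0,0,0,0,0,0],[28,0,0,0,0,0,0],[28,0,0,0,0,0,0],[28,0,0,0,0,0,0],[28,0,0,0,0,0,0],[28,0,0,0,0,0,0],[28,0,0,0,0,0,0],[28,0,0,0,0,0,0],[28,0,0,0,0,0,0],[28,0,0,0,0,0,0]]' 30; python3 - <<'E'
from h import *
s=robot.observe();print(np.round(s['q'],1),s['wrist_torque'])
# contact TCP -> choose staging pose: tail at d=mouth-108, sled lifted 8
d=np.array([.856,.517,0]);p=np.array([511.2,460.3,0])-d*(108-12);p[2]=33.5;print(p)
plan(s['position']+np.array([0,0,8]),34.5,18);plan(p,31.1,18)
E
```

```text
clock: 12.45
position: [387.5, 398.2, 25.6]
tool_rot: [-180.0, 18.0, -145.5]
ft_force: [-0.6, -1.6, 1.7]
opening: 0.34
gripper_force: 30.0
[-55.4  39.2   6.6 123.6  82.4   0.8  -8.6] [-0.26528899  0.22957328 -0.0490248 ]
[429.024 410.668  33.5  ]
t 12.45 pos [387.5 398.2  25.6] rpy [-180.    18.  -145.5]
shift [-2.5 -0.  -7.6] turn [-0.003  0.001 -0.001]
t 12.45 pos [387.5 398.2  25.6] rpy [-180.    18.  -145.5]
shift [-41.7 -13.2   5.2] turn [0.172 0.001 0.538]
```

Gripped at an opening of 31.6 mm. I'll lift it 5 mm and align it in front of the slot.

```bash
python3 -m crank '[[28,-0.8,0,-2.4,0,0,0],[28,-1.5,0,-4.8,0,0,0],[28,-5,-1,-3.5,0.01,0,0.04],[28,-11,-3,-1.5,0.04,0,0.12],[28,-18,-5.5,0.6,0.07,0,0.22],[28,-26,-8.5,3,0.11,0,0.34],[28,-34,-11.2,6,0.14,0,0.46],[28,-41,-13.2,8,0.17,0,0.54],[28,-41,-13.2,8,0.17,0,0.54],[28,-41,-13.2,8,0.17,0,0.54]]' 30; python3 - <<'E'
from h import *
s=robot.observe();print(np.round(s['q'],1))
a=robot.read_camera('top');cv2.imwrite('pics/t5f.png',a);b=robot.read_camera('scene');cv2.imwrite('pics/s5f.png',b)
cv2.imwrite('pics/t5.png',np.hstack([cv2.resize(a[165:265,205:305],(400,400),interpolation=2),cv2.resize(b[230:330,290:390],(400,400),interpolation=2)]))
d=np.array([.856,.517,0]);p=np.array([511.2,460.3,0])-d*96;p[2]=30.5;plan(p,31.1,18)
E
```

```text
clock: 13.45
position: [428.6, 410.8, 30.3]
tool_rot: [179.9, 18.0, -148.9]
ft_force: [-0.1, 0.7, -1.5]
opening: 0.341
gripper_force: 30.0
[-40.6  40.6 -12.3 117.   67.4  14.4   7.6]
t 13.55 pos [428.2 410.8  30.4] rpy [ 180.    18.  -148.9]
shift [-0.6 -0.5  0.1] turn [ 0.007 -0.008  0.007]
```

View pics/t5.png

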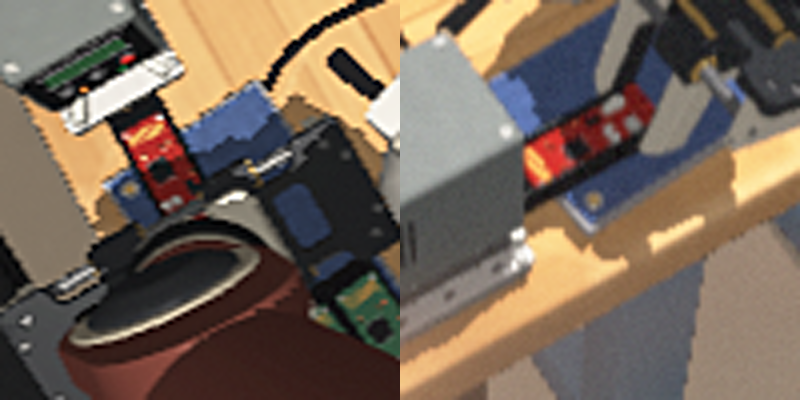

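The sled nose is right at the white guide plate (left crop (140,105)), in line with the slot, and held level. I'll check the lateral offset numerically.

```bash
python3 - <<'E'
from h import *
a=cv2.imread('pics/t5f.png');h=cv2.cvtColor(a,cv2.COLOR_BGR2HSV)
m=cv2.inRange(h,(0,120,50),(9,255,255))|cv2.inRange(h,(172,120,50),(179,255,255));m[:190]=0;m[220:]=0;m[:,:225]=0;m[:,262:]=0
c=max(cv2.findContours(m,0,2)[0],key=cv2.contourArea);P=onz('top',c[:,0],38)
d=np.array([.856,.517,0]);n=np.array([-.517,.856,0]);D=P@d;N=P@n
for lo in range(int(D.min()),int(D.max()),8):
    k=(D>=lo)&(D<lo+8)
    if k.any():print(lo,N[k].min().round(1),N[k].max().round(1))
h2=cv2.inRange(h,(0,0,170),(179,60,255));h2[:175]=0;h2[203:]=0;h2[:,:215]=0;h2[:,258:]=0
c=max(cv2.findContours(h2,0,2)[0],key=cv2.contourArea)
for z in(23,37):
    P=onz('top',c[:,0],z);N=P@n;D=P@d;print('plate',z,N.min().round(1),N.max().round(1),D.min().round(1),D.max().round(1))
E
```

```text
594 119.3 137.2
602 118.1 143.8
610 118.2 143.5
618 116.8 143.1
626 117.2 143.6
634 116.9 143.0
642 121.2 139.2
plate 23 94.5 169.1 664.4 680.6
plate 37 93.9 167.2 660.9 676.9
```

```bash
python3 -m crank '[[28,-3,0,1,0,0,0],[28,-6,0,2,0,0,0],[28,-9.5,0,3.1,0,0,0],[28,-13,0,4.2,0,0,0],[28,-16.5,0,5.4,0,0,0],[28,-20,0,6.5,0,0,0],[28,-23.5,0,7.6,0,0,0],[28,-27,0,8.8,0,0,0],[28,-30,0,9.7,0,0,0],[28,-30,0,9.7,0,0,0]]' 30; python3 - <<'E'
from h import *
s=robot.observe();print(np.round(s['q'],1),s['wrist_torque'],np.round(s['ft_force'],1))
d=np.array([.856,.517,0]);p=np.array([511.2,460.3,0])-d*31;p[2]=29.8;plan(p,31.1,18)
E
```

```text
clock: 14.55
position: [456.6, 427.7, 30.8]
tool_rot: [179.9, 18.0, -148.9]
ft_force: [-0.2, -0.1, -1.9]
opening: 0.338
gripper_force: 30.0
[-36.3  42.6 -17.5 112.   62.8  18.9  14.7] [-0.02527943  0.44240675  0.09322524] [-0.2 -0.1 -1.9]
t 14.55 pos [456.6 427.7  30.8] rpy [ 179.9   18.  -148.9]
shift [-30.7  -0.3  11. ] turn [ 0.01   0.008 -0.005]
```

```bash
python3 -m crank '[[28,-3,0,1,0,0,0],[28,-6,0,2,0,0,0],[28,-9.5,0,3.3,0,0,0],[28,-13,0,4.5,0,0,0],[28,-16.5,0,5.8,0,0,0],[28,-20,0,7,0,0,0],[28,-23.5,0,8.3,0,0,0],[28,-27,0,9.6,0,0,0],[28,-30,0,10.8,0,0,0],[28,-30,0,10.8,0,0,0]]' 30; python3 - <<'E'
from h import *
s=robot.observe();print(np.round(s['q'],1),s['wrist_torque'],np.round(s['ft_force'],1))
d=np.array([.856,.517,0]);p=s['position']*1;p[2]=29.1;plan(p,31.1,18)
plan(s['position']-40*d+np.array([0,0,40]),31.1,35)
E
```

```text
clock: 15.55
position: [483.8, 444.0, 29.7]
tool_rot: [179.9, 18.0, -148.9]
ft_force: [-0.3, 0.3, -1.6]
opening: 0.339
gripper_force: 30.0
[-33.4  44.8 -21.2 106.9  59.4  22.7  20.3] [-0.04757801  0.43006179  0.03375649] [-0.3  0.3 -1.6]
t 15.55 pos [483.8 444.   29.7] rpy [ 179.9   18.  -148.9]
shift [ 0.2 -0.   0.5] turn [ 0.008  0.005 -0.005]
t 15.55 pos [483.8 444.   29.7] rpy [ 179.9   18.  -148.9]
shift [ 25.7   0.  -50.4] turn [ 0.007 -2.828 -0.006]
```

```bash
python3 -m crank '[[28,0.3,0,1,0,0,0],[28,0.3,0,1,0,0,0],[34,0.3,0,1,0,0,0],[45,0.3,0,1,0,0,0],[56,0.3,0,1,0,0,0],[56,0.3,0,1,0,0,0],[56,0.3,0,-3,0,0,0],[56,3,0,-12,0,0,0],[56,8,0,-25,0,0,0],[56,12,0,-38,0,0,0]]' 30; python3 - <<'E'
from h import *
s=robot.observe();print(np.round(s['q'],1),np.round(s['ft_force'],1))
a=robot.read_camera('top');cv2.imwrite('pics/t6f.png',a);h=cv2.cvtColor(a,cv2.COLOR_BGR2HSV)
m=cv2.inRange(h,(0,120,50),(9,255,255))|cv2.inRange(h,(172,120,50),(179,255,255));m[:185]=0;m[225:]=0;m[:,:220]=0;m[:,265:]=0
d=np.array([.856,.517,0]);n=np.array([-.517,.856,0])
for c in cv2.findContours(m,0,2)[0]:
    P=onz('top',c[:,0],40);print(cv2.contourArea(c),(P@d).min().round(1),(P@d).max().round(1),(P@n).min().round(1),(P@n).max().round(1))
M=np.array([511.2,460.3,0])
p=M-75*d;p[2]=60;plan(p,31.1,35)
E
```

```text
clock: 16.55
position: [462.6, 431.4, 63.1]
tool_rot: [180.0, 18.0, -148.9]
ft_force: [0.0, 0.2, 0.5]
opening: 0.603
gripper_force: 0.0
[-32.3  40.7 -23.7 109.8  57.   24.5  21.6] [0.  0.2 0.5]
442.0 562.1 624.7 95.4 199.7
0.0 649.8 649.8 142.9 142.9
0.0 648.1 648.1 117.9 117.9
0.0 677.1 677.1 148.2 148.2
0.0 682.2 682.2 147.8 147.8
70.5 647.6 676.7 117.6 143.4
t 16.6 pos [462.  431.7  65. ] rpy [ 179.9   18.1 -148.8]
shift [18.8 -1.  -0.9] turn [ 0.016 -2.816  0.007]
```

```bash
python3 -m crank '[[30,3,0,0,0,-0.3,0],[0,6,0,0,0,-0.7,0],[0,9,0,0,0,-1.1,0],[0,12,-0.5,0,0,-1.5,0],[0,15,-1,0,0,-1.9,0],[0,17,-1,-0.5,0,-2.3,0],[0,19,-1,-1,0,-2.6,0],[0,19,-1,-1,0.016,-2.82,0],[0,19,-1,-1,0.016,-2.82,0],[0,19,-1,-1,0.016,-2.82,0]]' 20; python3 - <<'E'
from h import *
s=robot.observe();print(np.round(s['q'],1),np.round(s['ft_force'],1))
d=np.array([.856,.517,0]);M=np.array([511.2,460.3,0])
p=M-68*d;p[2]=35.5;plan(p,31.1,35)
E
```

```text
clock: 17.6
position: [448.6, 421.5, 57.7]
tool_rot: [-180.0, 34.9, -148.9]
ft_force: [0.4, -0.3, 0.5]
opening: 0.002
gripper_force: 0.0
[-35.6  41.3 -23.  126.3 127.7  32.1 -52. ] [ 0.4 -0.3  0.5]
t 17.6 pos [448.6 421.5  57.7] rpy [-180.    34.9 -148.9]
shift [ 8.1  0.9 21.4] turn [-0.011 -0.009 -0.005]
```

```bash
python3 -m crank '[[0,2,0.3,5,0,0,0],[0,4,0.6,10,0,0,0],[0,6,0.9,15,0,0,0],[0,8,1,21.4,0,0,0],[0,8,1,21.4,0,0,0],[0,8,1,21.4,0,0,0],[0,5,1,23.5,0,0,0],[0,2,1,25.6,0,0,0],[0,-1,1,27.7,0,0,0],[0,-4,1,29.8,0,0,0]]' 20; python3 - <<'E'
from h import *
s=robot.observe();print(np.round(s['q'],1),np.round(s['ft_force'],1))
d=np.array([.856,.517,0]);M=np.array([511.2,460.3,0])
p=M-25*d;p[2]=35.5;plan(p,31.1,35)
E
```

```text
clock: 18.6
position: [465.7, 433.0, 35.3]
tool_rot: [-179.9, 35.0, -148.9]
ft_force: [-0.6, 0.2, 0.4]
opening: 0.002
gripper_force: 0.0
[-35.2  44.7 -22.7 123.6 129.4  32.7 -52. ] [-0.6  0.2  0.4]
t 18.6 pos [465.7 433.   35.3] rpy [-179.9   35.  -148.9]
shift [-23.1  -0.1  15.9] turn [-0.011 -0.006 -0.001]
```

```bash
python3 -m crank '[[0,-2.5,0,1.7,0,0,0],[0,-5,0,3.5,0,0,0],[0,-8,0,5.5,0,0,0],[0,-11,0,7.6,0,0,0],[0,-14,0,9.7,0,0,0],[0,-17,0,11.7,0,0,0],[0,-20,0,13.8,0,0,0],[0,-23,0,15.9,0,0,0],[0,-23,0,15.9,0,0,0],[0,-23,0,15.9,0,0,0]]' 20; python3 - <<'E'
from h import *
s=robot.observe();print(np.round(s['q'],1),np.round(s['ft_force'],1))
d=np.array([.856,.517,0]);M=np.array([511.2,460.3,0])
a=robot.read_camera('top');cv2.imwrite('pics/t7f.png',a);h=cv2.cvtColor(a,cv2.COLOR_BGR2HSV)
m=cv2.inRange(h,(0,120,50),(9,255,255))|cv2.inRange(h,(172,120,50),(179,255,255));m[:185]=0;m[215:]=0;m[:,:225]=0;m[:,255:]=0
n=np.array([-.517,.856,0])
for c in cv2.findContours(m,0,2)[0]:
    P=onz('top',c[:,0],40)
    if cv2.contourArea(c)>5:print(cv2.contourArea(c),(P@d).min().round(1),(P@d).max().round(1),(P@n).min().round(1),(P@n).max().round(1))
p=M-10*d;p[2]=35.5;plan(p,31.1,35)
E
```

```text
clock: 19.6
position: [489.5, 447.3, 35.3]
tool_rot: [-179.9, 35.0, -148.9]
ft_force: [0.3, 0.3, -0.5]
opening: 0.004
gripper_force: 0.0
[-35.7  45.2 -20.4 119.5 127.4  29.2 -48.7] [ 0.3  0.3 -0.5]
44.0 656.9 676.1 117.3 144.2
t 19.65 pos [489.3 447.2  35.3] rpy [-179.9   35.  -148.9]
shift [-12.8  -0.1   8.7] turn [-0.012 -0.008  0.   ]
```

```bash
python3 -m crank '[[0,-1.2,0,0.8,0,0,0],[0,-2.5,0,1.7,0,0,0],[0,-3.7,0,2.6,0,0,0],[0,-5,0,3.5,0,0,0],[0,-6.2,0,4.3,0,0,0],[0,-7.4,0,5.2,0,0,0],[0,-8.6,0,6,0,0,0],[0,-9.8,0,6.9,0,0,0],[0,-10.6,0,7.4,0,0,0],[0,-10.6,0,7.4,0,0,0]]' 20; python3 - <<'E'
from h import *
s=robot.observe();print(np.round(s['ft_force'],1))
d=np.array([.856,.517,0]);M=np.array([511.2,460.3,0]);print('tip corner to mouth',(s['position']-M)@d+6.1)
E
```

```text
clock: 20.65
position: [500.2, 453.9, 35.1]
tool_rot: [-179.9, 34.9, -148.9]
ft_force: [-1.2, -1.5, 1.3]
opening: 0.004
gripper_force: 1.0
[-1.2 -1.5  1.3]
tip corner to mouth -6.614658760528783
```

```bash
python3 -m crank '[[0,-0.8,0,0.6,0,0,0],[0,-1.6,0,1.1,0,0,0],[0,-2.4,0,1.7,0,0,0],[0,-3.2,0,2.3,0,0,0],[0,-3.8,0,2.6,0,0,0],[0,-4.2,0,2.9,0,0,0],[0,-4.6,0,3.2,0,0,0],[0,-4.9,0,3.4,0,0,0],[0,-4.9,0,3.4,0,0,0],[0,-4.9,0,3.4,0,0,0]]' 20; python3 - <<'E'
from h import *
s=robot.observe();print(np.round(s['ft_force'],1))
d=np.array([.856,.517,0]);M=np.array([511.2,460.3,0]);print('tip corner to mouth',(s['position']-M)@d+6.1,s['position'])
E
```

```text
clock: 21.65
position: [505.4, 456.9, 35.1]
tool_rot: [-179.9, 34.9, -148.9]
ft_force: [-1.0, -1.6, 0.6]
opening: 0.006
gripper_force: 0.9
[-1.  -1.6  0.6]
tip corner to mouth -0.6522606210260609 [505.37198145 456.88901983  35.14457569]
```

Not on the stop yet, so I'll press further in small steps and watch the force.

```bash
python3 -m crank '[[0,-0.3,0,0.2,0,0,0],[0,-0.6,0,0.4,0,0,0],[0,-0.9,0,0.6,0,0,0],[0,-1.2,0,0.8,0,0,0],[0,-1.4,0,1,0,0,0],[0,-1.6,0,1.1,0,0,0],[0,-1.6,0,1.1,0,0,0],[0,-1.6,0,1.1,0,0,0],[0,-1.6,0,1.1,0,0,0],[0,-1.6,0,1.1,0,0,0]]' 20; python3 - <<'E'
from h import *
s=robot.observe();print(np.round(s['ft_force'],1))
d=np.array([.856,.517,0]);M=np.array([511.2,460.3,0]);print('tip corner to mouth',(s['position']-M)@d+6.1,s['position'])
E
```

```text
clock: 22.65
position: [507.0, 457.9, 35.2]
tool_rot: [-179.9, 34.9, -148.9]
ft_force: [-1.8, -0.9, -0.6]
opening: 0.005
gripper_force: 0.9
[-1.8 -0.9 -0.6]
tip corner to mouth 1.2755705900168186 [506.99134303 457.93671365  35.19414946]
```

```bash
python3 -m crank '[[0,-0.3,0,0.2,0,0,0],[0,-0.6,0,0.4,0,0,0],[0,-0.9,0,0.6,0,0,0],[0,-1.2,0,0.8,0,0,0],[0,-1.4,0,1,0,0,0],[0,-1.6,0,1.1,0,0,0],[0,-1.6,0,1.1,0,0,0],[0,-1.6,0,1.1,0,0,0],[0,-1.6,0,1.1,0,0,0],[0,-1.6,0,1.1,0,0,0]]' 20; python3 - <<'E'
from h import *
s=robot.observe();print(np.round(s['ft_force'],1))
d=np.array([.856,.517,0]);M=np.array([511.2,460.3,0]);print('tip corner to mouth',(s['position']-M)@d+6.1,s['position'])
a=robot.read_camera('top');cv2.imwrite('pics/t8f.png',a);h=cv2.cvtColor(a,cv2.COLOR_BGR2HSV)
m=cv2.inRange(h,(0,120,50),(9,255,255))|cv2.inRange(h,(172,120,50),(179,255,255));m[:175]=0;m[215:]=0;m[:,:225]=0;m[:,255:]=0
n=np.array([-.517,.856,0])
for c in cv2.findContours(m,0,2)[0]:
    P=onz('top',c[:,0],40)
    print(cv2.contourArea(c),(P@d).min().round(1),(P@d).max().round(1),(P@n).min().round(1),(P@n).max().round(1))
E
```

```text
clock: 23.65
position: [508.3, 458.7, 35.0]
tool_rot: [-179.9, 34.9, -148.9]
ft_force: [-4.7, -2.1, 2.4]
opening: 0.002
gripper_force: 2.5
[-4.7 -2.1  2.4]
tip corner to mouth 2.7502109797595775 [508.25449163 458.69761343  34.98747202]
51.5 593.1 614.0 120.3 158.1
2.5 680.2 684.6 114.7 121.7
```

```bash
python3 -m crank '[[0,-0.2,0,0.15,0,0,0],[0,-0.4,0,0.3,0,0,0],[0,-0.6,0,0.4,0,0,0],[0,-0.8,0,0.55,0,0,0],[0,-1,0,0.7,0,0,0],[0,-1.2,0,0.8,0,0,0],[0,-1.2,0,0.8,0,0,0],[0,-1.2,0,0.8,0,0,0],[0,-1.2,0,0.8,0,0,0],[0,-1.2,0,0.8,0,0,0]]' 20; python3 - <<'E'
from h import *
s=robot.observe();print(np.round(s['ft_force'],1))
d=np.array([.856,.517,0]);M=np.array([511.2,460.3,0]);print('tip corner to mouth',(s['position']-M)@d+6.1,s['position'])
E
```

```text
clock: 24.7
position: [508.4, 458.9, 34.9]
tool_rot: [-179.9, 34.8, -148.9]
ft_force: [-7.1, -6.1, 4.6]
opening: 0.004
gripper_force: 4.5
[-7.1 -6.1  4.6]
tip corner to mouth 2.9786207686499786 [508.41317047 458.87668635  34.89771315]
```

```bash
python3 -m crank '[[0,-0.3,0,0.2,0,0,0],[0,-0.6,0,0.4,0,0,0],[0,-0.9,0,0.6,0,0,0],[0,-1,0,0.7,0,0,0],[0,-1.2,0,0.8,0,0,0],[0,-1.2,0,0.8,0,0,0],[0,-1.2,0,0.8,0,0,0],[0,-1.2,0,0.8,0,0,0],[0,-1.2,0,0.8,0,0,0],[0,-1.2,0,0.8,0,0,0]]' 20; python3 - <<'E'
from h import *
s=robot.observe();f=np.array(s['ft_force']);T=np.array(s['wrist_torque']);print(f.round(1),T.round(3))
d=np.array([.856,.517,0]);n=np.array([-.517,.856,0]);M=np.array([511.2,460.3,0]);print('tip corner to mouth',(s['position']-M)@d+6.1,s['position'])
print('f d,n,z',f@d,f@n,f[2],'T n',T@n)
a=Ro.from_euler('xyz',s['tool_rot'],degrees=True).apply([0,0,1])
# lever along tool axis from TCP-L to contact at corner, for various sensor positions
for L in(0,84,120,150,180,220):
    for nm,c in(('corner',6.1*d+[0,0,4.3]),('box',-6.6*d+[0,0,23])):print(L,nm,(np.cross((c+a*L)/1000,f)@n).round(3))
E
```

```text
clock: 25.7
position: [508.5, 459.0, 34.8]
tool_rot: [-179.9, 34.7, -148.9]
ft_force: [-10.9, -8.3, 9.6]
opening: 0.008
gripper_force: 6.5
[-10.9  -8.3   9.6] [-1.143  1.331 -0.243]
tip corner to mouth 3.1515052375418975 [508.54418698 458.9941609   34.79662448]
f d,n,z -13.600443330315473 -1.442054781889764 9.593455982080533 T n 1.7303454624304213
0 corner -0.117
0 box -0.249
84 corner 0.364
84 box 0.231
120 corner 0.57
120 box 0.437
150 corner 0.741
150 box 0.609
180 corner 0.913
180 box 0.781
220 corner 1.142
220 box 1.009
```

The reaction points back and up at the fingertip, and the motion has stopped dead, so the sled is on the end stop. Retracting.

```bash
python3 -m crank '[[0,3,0,-2.1,0,0,0],[0,8,0,-5.6,0,0,0],[0,16,0,-11.2,0,0,0],[0,24,0,-16.8,0,0,0],[0,33,0,-23,0,0,0],[0,33,0,-35,0,0,0],[0,33,0,-55,0,0,0],[0,33,0,-80,0,0,0],[0,33,0,-110,0,0,0],[0,33,0,-140,0,0,0]]' 20; python3 -m crank '[[0,10,0,-20,0,0,0],[0,20,0,-35,0,0,0],[0,25,0,-45,0,0,0],[0,25,0,-50,0,0,0],[0,25,0,-50,0,0,0],[0,25,0,-50,0,0,0],[0,25,0,-50,0,0,0],[0,25,0,-50,0,0,0],[0,25,0,-50,0,0,0],[0,25,0,-50,0,0,0]]'; python3 - <<'E'
from h import *
a=robot.read_camera('top');cv2.imwrite('pics/t9f.png',a);h=cv2.cvtColor(a,cv2.COLOR_BGR2HSV)
d=np.array([.856,.517,0]);n=np.array([-.517,.856,0])
m=cv2.inRange(h,(0,120,50),(9,255,255))|cv2.inRange(h,(172,120,50),(179,255,255));m[:170]=0;m[210:]=0;m[:,:220]=0;m[:,260:]=0
for c in cv2.findContours(m,0,2)[0]:
    P=onz('top',c[:,0],40);print('red',cv2.contourArea(c),(P@d).round(0).min(),(P@d).max().round(1),(P@n).min().round(1),(P@n).max().round(1))
g=cv2.inRange(h,(45,60,40),(90,255,255));g[:215]=0;g[295:]=0;g[:,:255]=0;g[:,330:]=0
for c in cv2.findContours(g,0,2)[0]:
    if cv2.contourArea(c)>30:print('green',cv2.minAreaRect(onz('top',c[:,0],34)[:,:2].astype(np.float32)))
# bystanders: change vs. start picture
z=cv2.imread('pics/top0.png')
for nm,(y0,y1,x0,x1) in dict(spool=(132,165,258,288),bottle=(112,142,278,304),driver=(192,245,385,455)).items():print(nm,cv2.absdiff(a,z)[y0:y1,x0:x1].mean().round(1))
E
```

```text
clock: 26.7
position: [418.4, 404.7, 132.5]
tool_rot: [-180.0, 34.9, -148.9]
ft_force: [0.0, -0.3, 1.0]
opening: 0.003
gripper_force: 0.0
clock: 27.7
position: [377.2, 379.8, 157.6]
tool_rot: [-179.9, 34.9, -148.9]
ft_force: [0.3, -0.3, 0.4]
opening: 0.005
gripper_force: 0.0
red 0.0 678.0 677.9 145.1 145.1
red 2.5 680.0 684.6 114.7 121.7
green ((361.03155517578125, 338.831787109375), (13.214105606079102, 24.76633644104004), 28.843910217285156)
spool 7.8
bottle 6.5
driver 6.4
```

```bash
python3 -c "
from workcell import robot
print(robot.hand_in())"
```

```text
the job is handed in; nothing more can be done
None
```

I pushed the red sled clear of the greens, slid it into the jig slot until it stopped firmly on the end stop, let go, and handed the job in at about 28 s; I judged it home by the force and the firm stop, because the tail is out of camera view there and I could not check directly that it is flush.

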